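# Run the plank out to the marking gauge and hold it

### The job

Slide the loose plank lengthwise along the narrow beam it lies on, towards whichever side the marking gauge stands, until the plank's leading end is level with the gauge's pointer, still lying flat on the beam and in line with it. That far out it would tip off by itself, so finish while still holding it: keep your grip or your push on the plank so that it stays level, resting only on the beam. Do not lift it off the beam or let it tip, and leave the jar, tools and other things where they are.

Things in the scene. Friction and masses are not known exactly. Their poses are not given: they have to be found in the camera images.
- board: The loose plank: plain pale wood, 360 mm long (its y), 50 mm wide (its x), 24 mm thick, 0.24 to 0.4 kg, evenly heavy. Origin: centre of its underside. It starts lying on the beam roughly centred and in line, sticking out beyond both ends of it by 70 to 120 mm.
- end_left (a point): Middle of the top edge of the plank's +y end.
- end_right (a point): Middle of the top edge of the plank's -y end.
- beam: The dark wooden support screwed to the bench: an upright beam 170 mm long (its y), 32 mm wide (its x, narrower than the plank), top face level and 90 mm above the bench, on a foot 110 x 170 mm, 16 mm thick. Origin: centre of the foot's underside, so the beam's ends lie 85 mm to either side of it along y. Fixed.
- gauge: Marking gauge, fixed to the bench: 70 x 70 x 30 mm wooden foot, 22 mm square post up to 140 mm, thin dark steel pointer from the post towards -x. Origin: centre of its underside; axes parallel to the beam's. It stands 285 to 330 mm from the beam's centre along +y or -y, and 130 to 150 mm along +x. Its own line y = 0 is the mark for the plank's end.
- mark (a point): Tip of the gauge's pointer, 90 mm from the post's axis, 112 mm above the bench (the pointer is 6 mm wide and 10 mm high). It stops 15 to 35 mm short of the edge of the plank's path.
- jar: Amber glass jar with a steel lid, 60 mm across, 90 mm high, standing about where the gauge would be on the other side. Origin: centre of its underside. Leave alone.
- gouge_a: Carving gouge, 240 mm long, lying on the bench on the robot's side of the beam, blade along its +x, 22 mm high. Origin: on the underside, 20 mm behind the handle's front end. Leave alone.
- gouge_b: Carving gouge, 220 mm long, lying on the bench beyond the beam, blade along its +x, 22 mm high. Origin: on the underside, 20 mm behind the handle's front end. Leave alone.
- rule: Folded wooden rule, 235 x 17 x 16 mm (length along its x), lying on the robot's side of the beam. Origin: centre of its underside. Leave alone.
- mallet: Round wooden mallet standing on its head, 94 mm across, 243 mm high, far to the left. Origin: centre of its underside. Leave alone.
- blank: Stepped block of pale wood waiting to be carved, 120 x 120 x 175 mm, far to the left. Origin: centre of its underside. Leave alone.
- stone: Grey sharpening stone in a wooden holder, 210 x 75 x 37 mm, far to the right. Origin: centre of its underside. Leave alone.
Mind the look-alikes: they are no part of the job. What is shaped like the beam but orange or turquoise is not meant.

How it is judged:
By the outcome, as a careful person would: the job done as asked, in the order asked, and still so for the second after the job is handed in, while the arm keeps its last pose, push and grip.
It also fails if it takes over 32 s, if anything falls off the work surface, if the arm or the gripper's body presses on something with over 40 N, if the wrist force passes 120 N, or if a joint passes its speed limit or range.

### The arm

A 6-joint arm with a two-finger parallel gripper is mounted at the origin on the work surface. World frame = base frame: x ahead of the robot, y to its left, z up, the work surface at z = 0. Lengths are in m, angles in rad, forces in N, time in s.
With the tool pointing down it reaches from about 0.35 to 0.775 m from the base axis. Payload 7.3 kg.
Tool frame: the origin (TCP) lies midway between the tips of the shut fingers; the grasp point (between the pads) lies 19 mm behind it; y points along the fingers, z is the direction in which the jaws open and shut, and the axes are right-handed (so a half turn about y gives the same grasp; the last joint's range is limited). The gripper opens to 92 mm and grips with 3 to 60 N. Pads are 19 mm wide; open, the fingers measure 130 mm over their backs; the gripper's body (75 mm by 190 mm) begins 47 mm behind the grasp point.
Start: joints at [1.15, 0.342, 1.524, -0, 1.275, -0.146], TCP at [0.142, 0.505, 0.227] pointing down, gripper open.
Joint ranges: [-2.53, 2.53], [-0.77, 2.02], [0.04, 2.7], [-1, 4.14], [0.28, 2.66], [-3.11, 3.11]. Speed limits (rad/s): [2.57, 2.57, 3.14, 3.14, 3.14, 3.14].

### API

Orientations are given as a 3x3 rotation matrix whose columns are the frame's x, y, z axes.
In Python, from plant import r, snapshot, nets gives the robot as it stands.
- The arm moves only by the tool arm_command, never from a script. Its argument "motion" is a list of rows, each an object of numbers: "dx", "dy", "dz": the shift along the world's x, y, z in mm; "wx", "wy", "wz": the turn, a rotation vector about the world's x, y, z in rad; "claw": the finger opening in mm, from 0 to 91.8. A call has 1 to 10 rows; each row is the pose to reach, as a shift and turn from the pose commanded when the call began; what a row does not reach only later rows make up. A row lasts 1/8 s, in which the tool goes at most 62.5 mm and 10.7 degrees, less where a joint would pass 70% of its speed; a pose out of reach is approached as far as the arm can. A call with a gripper value outside its range is refused whole. The fingers move at their own pace and stop on an object; the grip force is fixed at half the most. Time passes only in rows, so rows that repeat a pose let the fingers close. It gives the time, the measured TCP pose, the force and the opening at its end, in the units of the state.
- r.get_state(): the state, without advancing time (a new reading comes with each control period).
- snapshot(name): name is "scene" or "side" or "wrist"; returns a dict with "frame" (384x512x3 uint8, red, green, blue), "K" (3x3 intrinsics, pixels), "extrinsics" (4x4, takes a point from world to camera coordinates). Camera axes: x right, y down, z forward; pixel columns grow to the right and rows downward; lengths in m; the calibration is good to about 2 mm. A picture is of the moment at which its call begins. There is no depth.
- r.job_done(): hands the job in, once; it reports no verdict.
Trained networks look in the newest picture that a camera, given by its name, has taken for a name from the list of things; names that differ only in an ending like _2 or _b are one class to them, and where a whole thing is asked for, a point or a joint stands for the part that bears it (a point fixed in the world has none). Each returns a list of dicts, best first, with "confidence" (0 to 1); they miss things now and then, are a little off and sometimes report something else, mostly with a low value. They report only what shows in the picture. A call takes as long as a camera call. They do not tell look-alikes from the thing itself.
- nets.outline_of(camera, target): "pixels" (384x512 bool, what is visible of it) and "extent" ([left, top, right, bottom] in pixels, round what is visible of it).
- nets.mark_of(camera, target): "uv" ([column, row] in pixels: a listed point, or the origin of a listed thing).
The state is a dict: "time": time; "q": joint angles; "joint_velocities": joint speeds; "joint_torque": joint torques, N m; "eef_pos": TCP position; "ee_rot": TCP orientation; "ft_force": force on the tool from outside, world axes, zero at the start; "wrist_torque": the same for the moment, N m; "width": opening from 0.0 (shut) to 1.0 (fully open).
Only numpy, scipy, OpenCV 4.12 (cv2) and the standard library are available. Lean on these libraries where they do the work, as an engineer would, in place of code of your own. Each camera call takes 0.05 s, during which the arm holds its last target.

## Working session

There is one attempt and no reset: what is moved stays moved. The work goes in short steps, Python scripts to look and compute and a tool call to move; the robot and the scene stay as the last step left them, time stands still between calls to the robot, and variables do not carry over. Pictures are saved under pics/ and viewed, and the job is handed in when it is done.

Besides the shell and the picture viewer there is one more tool, called after "Request:" as name(argument=value, ...), one argument or row to a line, values as JSON. arm_command: Moves the arm, as the interface text tells. Its arguments: {"type":"object","properties":{"motion":{"type":"array","items":{"type":"object","properties":{"dx":{"type":"number"},"dy":{"type":"number"},"dz":{"type":"number"},"wx":{"type":"number"},"wy":{"type":"number"},"wz":{"type":"number"},"claw":{"type":"number"}}}}},"required":["motion"]}

```bash
mkdir -p pics; ls; cat > look.py <<'E'
import sys,cv2
from plant import r,snapshot,nets
for n in sys.argv[2:]:
    s=snapshot(n); cv2.imwrite(f'pics/{sys.argv[1]}_{n}.png',cv2.cvtColor(s['frame'],cv2.COLOR_RGB2BGR))
E
python3 - <<'E'
import cv2,numpy as np
from plant import r,snapshot,nets
np.set_printoptions(precision=4,suppress=True)
ims=[]
for n in ['scene','side']:
    s=snapshot(n); ims.append(s['frame']); cv2.imwrite(f'pics/a_{n}.png',cv2.cvtColor(s['frame'],cv2.COLOR_RGB2BGR))
    np.savez(f'cam_{n}.npz',K=s['K'],E=s['extrinsics'])
    print(n,s['K'],s['extrinsics'])
    for t in ['board','end_left','end_right','beam','gauge','mark','jar']:
        for d in nets.mark_of(n,t): print(t,np.array(d['uv']).round(1),round(d['confidence'],2))
st=r.get_state(); print(st)
E
```

```text
pics
scene [[360.5623   0.     255.0849]
 [  0.     360.5623 188.2412]
 [  0.       0.       1.    ]] [[ 0.8814  0.4719  0.0187 -0.5045]
 [ 0.3166 -0.5612 -0.7647 -0.0651]
 [-0.3504  0.68   -0.6441  1.3657]
 [ 0.      0.      0.      1.    ]]
board [246.6 200.3] 0.89
end_left [264.5 166.2] 0.75
end_left [304.2 234.3] 0.39
end_right [220.3 240.9] 0.95
beam [196.9 203.8] 0.85
beam [251.4 221.6] 0.64
beam [290.3 268.4] 0.64
gauge [250.7 317. ] 0.97
mark [219.5 279.2] 0.88
jar [318.2 179. ] 0.59
side [[350.221    0.     259.2336]
 [  0.     350.221  193.8302]
 [  0.       0.       1.    ]] [[ 0.9427 -0.3337 -0.0078 -0.505 ]
 [-0.1657 -0.4473 -0.8789  0.2142]
 [ 0.2898  0.8298 -0.4769  1.1091]
 [ 0.      0.      0.      1.    ]]
board [264.7 206. ] 0.97
board [348.2 266.6] 0.35
board [301.5 211.5] 0.28
end_left [244.3 180. ] 0.68
beam [261.7 229.7] 0.9
beam [328.5 231.6] 0.89
beam [211.8 241.9] 0.67
beam [221.3 170.5] 0.39
gauge [349.5 267.3] 0.83
mark [328.7 244.9] 0.77
jar [262.2 182.8] 0.8
{'time': 0.8, 'q': array([ 1.15  ,  0.342 ,  1.5241,  0.    ,  1.2754, -0.146 ]), 'joint_velocities': array([-0.0011, -0.0012,  0.002 , -0.0008, -0.0004, -0.0003]), 'joint_torque': array([  0.002 , -43.1086, -24.4476,   0.0721,   0.0476,  -0.    ]), 'eef_pos': array([0.1424, 0.5053, 0.2267]), 'ee_rot': array([[ 0.9625,  0.    ,  0.2713],
       [-0.2713,  0.0001,  0.9625],
       [ 0.    , -1.    ,  0.0001]]), 'ft_force': array([-0.0584, -0.6162, -0.5447]), 'wrist_torque': array([0.0062, 0.0044, 0.0561]), 'width': 0.997343301485474}
```

View pics/a_scene.png

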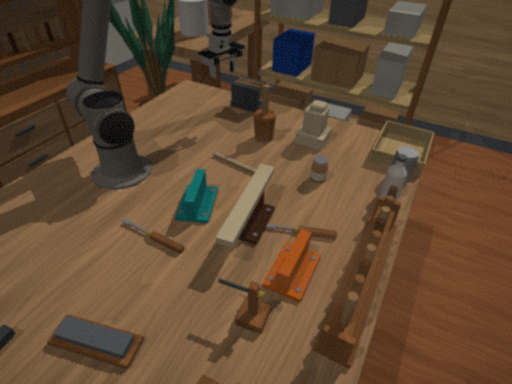

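View pics/a_side.png

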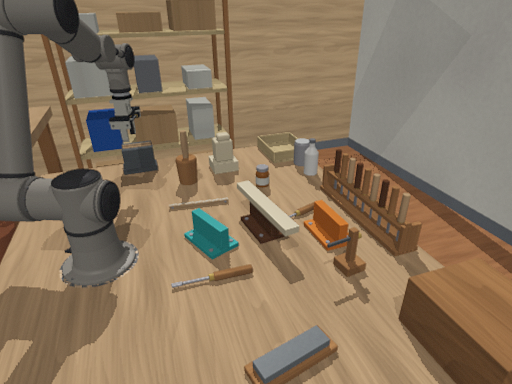

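The plank lies at scene (246,205) / side (265,207) on the dark beam. The gauge is at scene (252,310) / side (350,262), on the -y side, and the jar is at scene (318,168) on the +y side. Look-alikes: turquoise stand at scene (198,197) / side (211,233) and orange stand at scene (294,265) / side (326,225). The one wanted is the dark brown one under the plank.

```bash
python3 - <<'E'
import cv2,numpy as np
from plant import nets
np.set_printoptions(precision=1,suppress=True)
a=cv2.imread('pics/a_scene.png')[150:340,170:350]; b=cv2.imread('pics/a_side.png')[165:285,225:375]
a=cv2.resize(a,None,fx=3,fy=3,interpolation=cv2.INTER_CUBIC)
b=cv2.resize(b,None,fx=5,fy=5,interpolation=cv2.INTER_CUBIC)
cv2.imwrite('pics/b1.png',a);cv2.imwrite('pics/b2.png',b)
for n in ['scene','side']:
    for t in ['board','gauge','beam']:
        for i,d in enumerate(nets.outline_of(n,t)):
            print(n,t,i,d['extent'],d['confidence'],d['pixels'].sum()); np.save(f'm_{n}_{t}_{i}.npy',d['pixels'])
E
```

```text
scene board 0 [215.4, 161.6, 274.3, 247.1] 0.64 1699
scene gauge 0 [219.4, 281.0, 271.1, 334.6] 0.58 1290
scene beam 0 [239.4, 194.3, 274.7, 245.6] 0.97 828
scene beam 1 [173.5, 169.9, 216.8, 218.7] 0.94 1382
scene beam 2 [259.7, 226.4, 321.6, 303.1] 0.89 2275
side board 0 [239.6, 182.3, 298.4, 235.3] 0.81 1078
side gauge 0 [329.2, 225.6, 367.1, 275.8] 0.77 845
side beam 0 [186.0, 209.9, 237.6, 259.1] 0.83 1354
side beam 1 [240.1, 206.7, 286.2, 244.3] 0.78 820
side beam 2 [245.3, 322.4, 338.2, 381.2] 0.62 2880
side beam 3 [301.9, 198.0, 346.1, 250.1] 0.57 1313
```

View pics/b1.png

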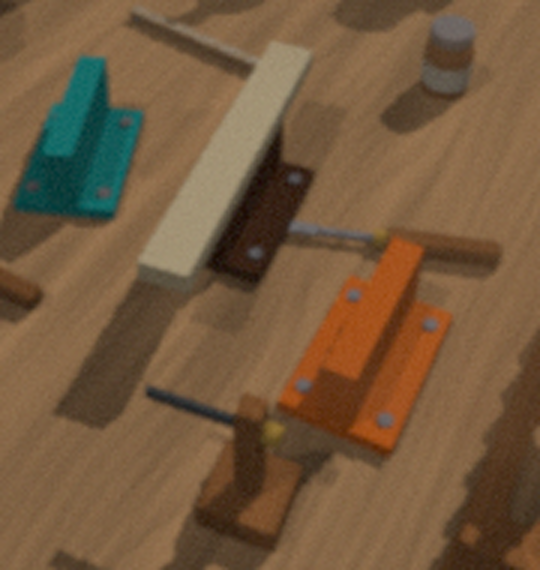

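View pics/b2.png

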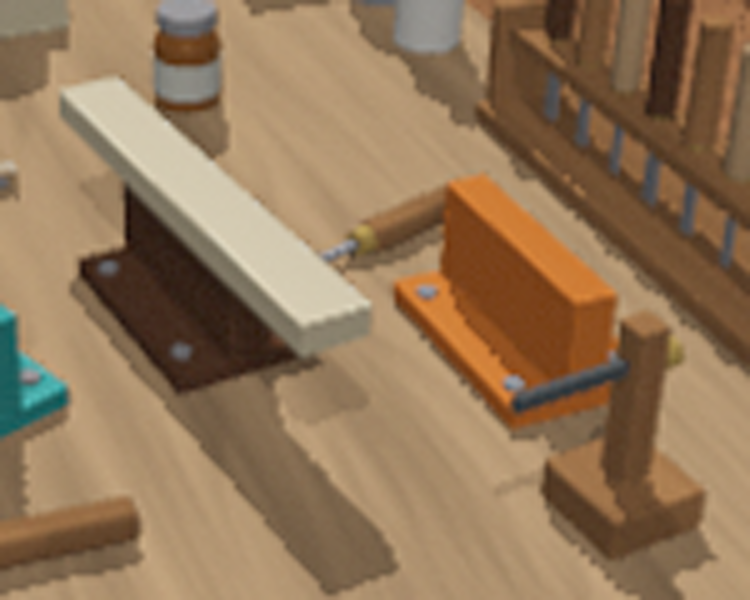

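```bash
cat > fit.py <<'E'
import numpy as np
from scipy.optimize import least_squares
np.set_printoptions(precision=4,suppress=True)
cam={n:np.load(f'cam_{n}.npz') for n in ['scene','side']}
def proj(n,P):
    P=np.atleast_2d(P);c=P@cam[n]['E'][:3,:3].T+cam[n]['E'][:3,3]; p=c@cam[n]['K'].T; return p[:,:2]/p[:,2:]
def S(x,y): return ('scene',((x+.5)/3-.5+170,(y+.5)/3-.5+150))
def D(x,y): return ('side',((x+.5)/5-.5+225,(y+.5)/5-.5+165))
def fit(obs,x0,yaw=None):
    def f(v):
        a=v[2] if yaw is None else yaw
        R=np.array([[np.cos(a),-np.sin(a),0],[np.sin(a),np.cos(a),0],[0,0,1]])
        return np.concatenate([proj(o[0],R@np.array(l)+[v[0],v[1],0])[0]-o[1] for l,o in obs])
    s=least_squares(f,x0,loss='soft_l1'); return s.x,f(s.x).reshape(-1,2)
E
cat > f1.py <<'E'
from fit import *
T=.114
b=[((-.025,.18,T),S(275,43)),((.025,.18,T),S(311,53)),((-.025,-.18,T),S(142,262)),((.025,-.18,T),S(188,276)),((.025,-.18,.09),S(188,290)),
((-.025,.18,T),D(60,95)),((.025,.18,T),D(118,77)),((.025,-.18,T),D(372,303)),((-.025,-.18,T),D(303,327)),((-.025,-.18,.09),D(305,350))]
xb,rb=fit(b,[.5,0,0]);print('board',xb,'\n',rb)
m=[((.055,.085,.016),S(314,172)),((.055,-.085,.0),S(250,281)),((-.055,.085,.016),D(80,262)),((-.055,-.085,0),D(182,391)),((.055,-.085,0),D(318,360)),((-.016,.085,.09),D(125,187))]
xm,rm=fit(m,[.5,0,0]);print('beam',xm,'\n',rm)
g=[((-.09,0,.112),S(150,391)),((-.09,0,.112),D(516,402)),((-.011,-.011,.14),D(641,333)),((.011,-.011,.14),D(670,322)),((-.035,-.035,0),D(617,558)),((.035,-.035,0),D(703,500)),((-.035,.035,.03),D(545,476)),
((-.035,-.035,0),S(197,522)),((.035,-.035,0),S(272,548)),((.035,.035,.03),S(302,468))]
xg,rg=fit(g,[.6,-.3,0]);print('gauge',xg,'\n',rg)
def loc(p,o):
    a=o[2];d=np.array(p[:2])-o[:2];return np.array([np.cos(a)*d[0]+np.sin(a)*d[1],-np.sin(a)*d[0]+np.cos(a)*d[1]])
print('board in beam',loc(xb,xm),'gauge in beam',loc(xg,xm),'gauge in board',loc(xg,xb))
E
python3 f1.py
```

```text
board [ 0.5523 -0.01    0.1375] 
 [[-0.7687 -0.8719]
 [ 1.1989 -0.956 ]
 [-1.4328 -0.2748]
 [ 0.4003  0.1686]
 [ 0.5899  1.4631]
 [-0.1247 -1.0421]
 [ 0.0679 -0.1836]
 [ 0.2797  0.2207]
 [ 0.1094 -0.2408]
 [-0.5085  1.6966]]
beam [ 0.5511 -0.0026  0.097 ] 
 [[-0.186   0.0565]
 [ 1.4566  2.6413]
 [-0.3017 -0.39  ]
 [-1.3312  2.1433]
 [ 0.0808  0.0634]
 [-0.1436 -4.9484]]
gauge [ 0.7233 -0.2896  0.1413] 
 [[-0.4259 -0.2585]
 [-0.2867  0.5164]
 [ 0.2967  0.4999]
 [ 0.4469  0.63  ]
 [-1.4331  0.8971]
 [-0.5534  5.0636]
 [-0.9186 -3.9395]
 [ 0.2905  0.6693]
 [ 1.7996  1.4324]
 [ 1.2685 -2.5521]]
board in beam [ 0.0005 -0.0075] gauge in beam [ 0.1436 -0.3023] gauge in board [ 0.131  -0.3004]
```

```bash
python3 - <<'E'
from fit import *
from plant import nets
def back(n,uv,z):
    K,E=cam[n]['K'],cam[n]['E'];d=E[:3,:3].T@np.linalg.inv(K)@[*uv,1];o=-E[:3,:3].T@E[:3,3];return o+d*(z-o[2])/d[2]
for t in ['mallet','blank','jar','gouge_a','rule','stone']:
    for n in ['scene','side']:
        print(t,n,[(back(n,d['uv'],0)[:2],round(d['confidence'],2)) for d in nets.mark_of(n,t)])
E
```

```text
mallet scene [(array([0.6655, 0.3323]), 0.61), (array([0.3653, 0.4903]), 0.58)]
mallet side [(array([0.3569, 0.473 ]), 0.92), (array([0.585 , 0.3795]), 0.67)]
blank scene [(array([0.5438, 0.5612]), 0.77), (array([0.6555, 0.3322]), 0.68)]
blank side [(array([0.5419, 0.5577]), 0.56)]
jar scene [(array([0.668 , 0.3226]), 0.59)]
jar side [(array([0.6711, 0.3421]), 0.8)]
gouge_a scene [(array([0.7376, 0.0539]), 0.97), (array([ 0.334, -0.201]), 0.8)]
gouge_a side [(array([ 0.3489, -0.1959]), 0.76), (array([0.7221, 0.0597]), 0.62)]
rule scene [(array([0.3654, 0.2318]), 0.79)]
rule side [(array([0.3607, 0.2589]), 0.82), (array([ 0.6624, -0.0322]), 0.44)]
stone scene [(array([ 0.4233, -0.5193]), 0.89)]
stone side [(array([0.7303, 0.0464]), 0.44), (array([ 0.661 , -0.0205]), 0.41), (array([ 0.5324, -0.0091]), 0.32)]
```

Request:
arm_command(
  motion=[
    {"dz": 60},
    {"dx": 40, "dy": -50, "dz": 110, "wz": -0.12},
    {"dx": 82, "dy": -103, "dz": 110, "wz": -0.25},
    {"dx": 123, "dy": -155, "dz": 110, "wz": -0.4},
    {"dx": 164, "dy": -206, "dz": 110, "wz": -0.55},
  ],
)

```text
validation failed for argument at $.mo...
```

Request:
arm_command(
  motion=[
    {"dx": 0, "dy": 0, "dz": 60, "wx": 0, "wy": 0, "wz": 0, "claw": 91},
    {"dx": 0, "dy": 0, "dz": 110, "wx": 0, "wy": 0, "wz": 0, "claw": 91},
    {"dx": 40, "dy": -50, "dz": 110, "wx": 0, "wy": 0, "wz": -0.12, "claw": 91},
    {"dx": 80, "dy": -100, "dz": 110, "wx": 0, "wy": 0, "wz": -0.25, "claw": 91},
    {"dx": 120, "dy": -150, "dz": 110, "wx": 0, "wy": 0, "wz": -0.4, "claw": 91},
    {"dx": 160, "dy": -200, "dz": 110, "wx": 0, "wy": 0, "wz": -0.55, "claw": 91},
  ],
)

```text
time: 2.45
eef_pos: [0.2995, 0.3085, 0.3369]
ee_rot: [[0.675, 0.001, 0.737], [-0.737, 0.0, 0.675], [0.0, -1.0, 0.001]]
ft_force: [1.2, 1.2, -0.0]
width: 0.99
```

Request:
arm_command(
  motion=[
    {"dx": 40, "dy": -50, "dz": 0, "wx": 0, "wy": 0, "wz": -0.12, "claw": 91},
    {"dx": 80, "dy": -100, "dz": 0, "wx": 0, "wy": 0, "wz": -0.24, "claw": 91},
    {"dx": 120, "dy": -150, "dz": 0, "wx": 0, "wy": 0, "wz": -0.36, "claw": 91},
    {"dx": 160, "dy": -200, "dz": 0, "wx": 0, "wy": 0, "wz": -0.48, "claw": 91},
    {"dx": 200, "dy": -250, "dz": -10, "wx": 0, "wy": 0, "wz": -0.6, "claw": 91},
    {"dx": 240, "dy": -300, "dz": -30, "wx": 0, "wy": 0, "wz": -0.611, "claw": 91},
    {"dx": 250, "dy": -315, "dz": -40, "wx": 0, "wy": 0, "wz": -0.611, "claw": 91},
    {"dx": 250, "dy": -315, "dz": -40, "wx": 0, "wy": 0, "wz": -0.611, "claw": 91},
  ],
)

```text
time: 3.45
eef_pos: [0.5488, -0.0067, 0.2948]
ee_rot: [[0.132, -0.003, 0.991], [-0.991, 0.0, 0.132], [-0.001, -1.0, -0.003]]
ft_force: [-0.5, 0.4, 0.3]
width: 0.99
```

```bash
python3 - <<'E'
import cv2,numpy as np
from plant import r,snapshot,nets
np.set_printoptions(precision=4,suppress=True)
s=snapshot('wrist'); cv2.imwrite('pics/c_wrist.png',cv2.resize(cv2.cvtColor(s['frame'],cv2.COLOR_RGB2BGR),(768,576),interpolation=cv2.INTER_CUBIC))
np.savez('cam_wrist.npz',K=s['K'],E=s['extrinsics'])
for t in ['board','gauge','beam','mark','end_right','end_left']:
    for d in nets.mark_of('wrist',t): print(t,np.array(d['uv']).round(1),round(d['confidence'],2))
st=r.get_state();print(st['eef_pos'],st['ee_rot'],st['q'],s['extrinsics'])
E
```

```text
board [249.7 170.3] 0.8
gauge [319.1 314.6] 0.89
beam [129.1 145.3] 0.9
beam [357.1 229.7] 0.68
end_right [252.2 299.7] 0.59
end_left [116.8 248.5] 0.73
end_left [249.9   7.5] 0.68
[ 0.5484 -0.004   0.2976] [[ 0.136   0.0015  0.9907]
 [-0.9907 -0.0001  0.136 ]
 [ 0.0003 -1.      0.0014]] [-0.1471  0.3415  1.3293  0.0001  1.4693 -0.2835] [[ 0.9913  0.1314 -0.0038 -0.5421]
 [ 0.1267 -0.9474  0.294  -0.1324]
 [ 0.035  -0.2919 -0.9558  0.4345]
 [ 0.      0.      0.      1.    ]]
```

View pics/c_wrist.png

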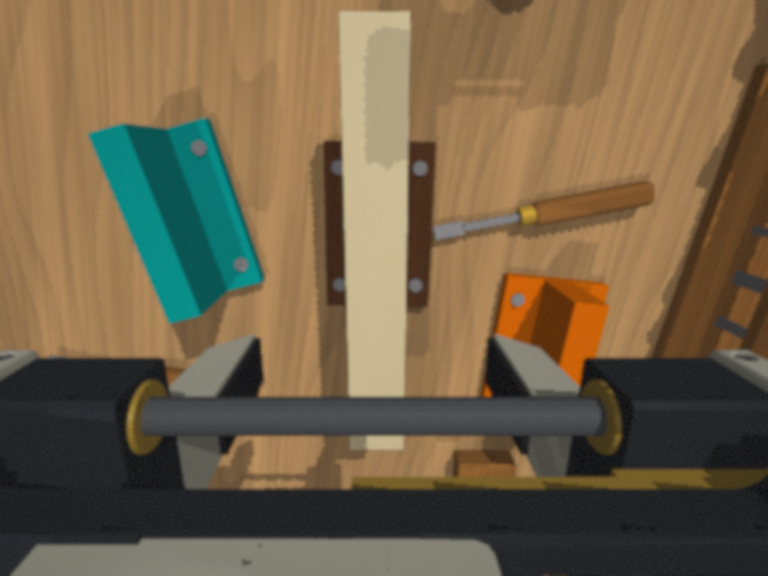

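```bash
cat > f2.py <<'E'
import fit; from fit import *
fit.cam['wrist']=np.load('cam_wrist.npz')
E_=cam['wrist']['E'];print('campos',-E_[:3,:3].T@E_[:3,3])
W=lambda x,y:('wrist',((x+.5)/1.5-.5,(y+.5)/1.5-.5))
T=.114
wb=[((-.025,.18,T),W(340,12)),((.025,.18,T),W(411,12)),((-.025,-.18,T),W(349,437)),((.025,-.18,T),W(404,437))]
x,rr=fit.fit(wb,[.55,0,.13]);print('board w',x,'\n',rr)
wm=[((-.055,.085,.016),W(324,142)),((.055,.085,.016),W(436,142)),((.055,-.085,.016),W(428,306)),((-.055,-.085,.016),W(328,304))]
xm,rr=fit.fit(wm,[.55,0,.13]);print('beam w',xm,'\n',rr)
from f1 import b,m,g,loc
xb,rr=fit.fit(b+wb,x);print('board all',xb,'\n',rr)
xm,rr=fit.fit(m+wm,x);print('beam all',xm,'\n',rr)
for yaw in (xm[2],.134):
  xg,rr=fit.fit(g,[.72,-.29],yaw);print('g',xg);o=[xb[0],xb[1],xb[2]];print(loc(xg,xb),loc(xg,xm),loc(xb,xm))
E
python3 f2.py | tail -45
```

```text
Traceback (most recent call last):
  File "f2.py", line 2, in <module>
    fit.cam['wrist']=np.load('cam_wrist.npz')
    ^^^^^^^
AttributeError: 'function' object has no attribute 'cam'
```

```bash
sed -i 's/import fit; from fit import \*/from fit import */; s/fit\.cam/cam/; s/fit\.fit/fit/g' f2.py; python3 f2.py | grep -v '^$'
```

```text
campos [0.539  0.0727 0.4522]
board w [ 0.5509 -0.0125  0.1355] 
 [[-0.5048 -0.5119]
 [ 0.5132 -0.7775]
 [ 0.5205  9.3003]
 [-0.5425  9.2773]]
beam w [0.5522 0.0005 0.124 ] 
 [[-0.7319 -1.0464]
 [ 0.6571 -0.4298]
 [ 0.6261  0.8498]
 [-0.5586  1.598 ]]
board [ 0.5523 -0.01    0.1375] 
 [[-0.7687 -0.8719]
 [ 1.1989 -0.956 ]
 [-1.4328 -0.2748]
 [ 0.4003  0.1686]
 [ 0.5899  1.4631]
 [-0.1247 -1.0421]
 [ 0.0679 -0.1836]
 [ 0.2797  0.2207]
 [ 0.1094 -0.2408]
 [-0.5085  1.6966]]
beam [ 0.5511 -0.0026  0.097 ] 
 [[-0.186   0.0565]
 [ 1.4566  2.6413]
 [-0.3017 -0.39  ]
 [-1.3312  2.1433]
 [ 0.0808  0.0634]
 [-0.1436 -4.9484]]
gauge [ 0.7233 -0.2896  0.1413] 
 [[-0.4259 -0.2585]
 [-0.2867  0.5164]
 [ 0.2967  0.4999]
 [ 0.4469  0.63  ]
 [-1.4331  0.8971]
 [-0.5534  5.0636]
 [-0.9186 -3.9395]
 [ 0.2905  0.6693]
 [ 1.7996  1.4324]
 [ 1.2685 -2.5521]]
board in beam [ 0.0005 -0.0075] gauge in beam [ 0.1436 -0.3023] gauge in board [ 0.131  -0.3004]
board all [ 0.5512 -0.0119  0.1374] 
 [[-1.3025 -0.6785]
 [ 0.6696 -0.7575]
 [-2.1614  0.037 ]
 [-0.3223  0.4905]
 [-0.121   1.7854]
 [-0.2552 -0.7902]
 [-0.0438  0.0612]
 [ 0.2205  0.6118]
 [ 0.0234  0.1648]
 [-0.5939  2.1095]
 [-0.4069 -1.0684]
 [ 0.6374 -1.4397]
 [ 1.0812  8.9981]
 [ 0.0332  8.9179]]
beam all [0.5521 0.0003 0.1204] 
 [[ 0.0442 -0.7539]
 [ 2.9787  2.0297]
 [-0.6099 -0.5388]
 [-0.6243  1.6393]
 [ 0.3375 -0.7929]
 [-0.5656 -5.1933]
 [-0.593  -0.9996]
 [ 0.7784 -0.0991]
 [ 0.3647  1.1093]
 [-0.8059  1.6316]]
g [ 0.7235 -0.2903]
[ 0.1325 -0.2994] [ 0.1352 -0.3091] [-0.0024 -0.012 ]
g [ 0.7234 -0.2899]
[ 0.1324 -0.2989] [ 0.1351 -0.3086] [-0.0024 -0.012 ]
```

```bash
python3 - <<'E'
from fit import *
cam['wrist']=np.load('cam_wrist.npz')
def back(n,uv,z):
    K,E=cam[n]['K'],cam[n]['E'];d=E[:3,:3].T@np.linalg.inv(K)@[*uv,1];o=-E[:3,:3].T@E[:3,3];return o+d*(z-o[2])/d[2]
S=lambda x,y:back('scene',(170+x/3,150+y/3),.09)
D=lambda x,y:back('side',(225+x/5,165+y/5),.09)
print('orange top',S(395,238),S(424,248),S(322,362),S(355,375),D(446,183),D(485,173),D(578,298),D(615,293))
# tip triangulation
from scipy.optimize import least_squares
o=[('scene',np.array((170+150/3,150+391/3))-.33),('side',np.array((225+516/5,165+403/5))-.4)]
s=least_squares(lambda p:np.concatenate([proj(n,p)[0]-uv for n,uv in o]),[.63,-.3,.11]);print('tip',s.x,s.fun)
E
```

```text
orange top [ 0.7378 -0.0311  0.09  ] [ 0.7667 -0.0297  0.09  ] [ 0.739  -0.1949  0.09  ] [ 0.7689 -0.1935  0.09  ] [ 0.7338 -0.0319  0.09  ] [ 0.7669 -0.0286  0.09  ] [ 0.7442 -0.1938  0.09  ] [ 0.7695 -0.1969  0.09  ]
tip [ 0.6354 -0.3022  0.1123] [ 0.0063 -0.1407  0.1001  0.1333]
```

Request:
arm_command(
  motion=[
    {"dx": 0, "dy": 0, "dz": -50, "wx": 0, "wy": 0, "wz": 0, "claw": 80},
    {"dx": 0, "dy": 0, "dz": -100, "wx": 0, "wy": 0, "wz": 0, "claw": 80},
    {"dx": 0, "dy": 0, "dz": -140, "wx": 0, "wy": 0, "wz": 0, "claw": 80},
    {"dx": 0, "dy": 0, "dz": -175, "wx": 0, "wy": 0, "wz": 0, "claw": 80},
    {"dx": 0, "dy": 0, "dz": -195, "wx": 0, "wy": 0, "wz": 0, "claw": 80},
    {"dx": 0, "dy": 0, "dz": -208, "wx": 0, "wy": 0, "wz": 0, "claw": 80},
    {"dx": 0, "dy": 0, "dz": -213, "wx": 0, "wy": 0, "wz": 0, "claw": 70},
    {"dx": 0, "dy": 0, "dz": -213, "wx": 0, "wy": 0, "wz": 0, "claw": 62},
    {"dx": 0, "dy": 0, "dz": -213, "wx": 0, "wy": 0, "wz": 0, "claw": 60},
  ],
)

```text
time: 4.92
eef_pos: [0.5492, -0.0049, 0.0846]
ee_rot: [[0.135, 0.002, 0.991], [-0.991, -0.0, 0.135], [0.0, -1.0, 0.002]]
ft_force: [-0.1, -0.3, 0.6]
width: 0.66
```

```bash
python3 - <<'E'
import cv2,numpy as np
from plant import r,snapshot,nets
np.set_printoptions(precision=4,suppress=True)
s=snapshot('wrist'); cv2.imwrite('pics/d_wrist.png',cv2.resize(cv2.cvtColor(s['frame'],cv2.COLOR_RGB2BGR),(768,576),interpolation=cv2.INTER_CUBIC))
s=snapshot('side'); cv2.imwrite('pics/d_side.png',cv2.resize(cv2.cvtColor(s['frame'],cv2.COLOR_RGB2BGR)[130:285,200:380],None,fx=4,fy=4,interpolation=cv2.INTER_CUBIC)[:600])
st=r.get_state();print(st['eef_pos'],st['ee_rot'],st['ft_force'],st['width']*91.8)
E
```

```text
[ 0.549  -0.0049  0.0844] [[ 0.1346  0.0014  0.9909]
 [-0.9909 -0.0002  0.1346]
 [ 0.0004 -1.      0.0014]] [-0.1087 -0.5251 -0.7335] 59.89585209274261
```

View pics/d_wrist.png

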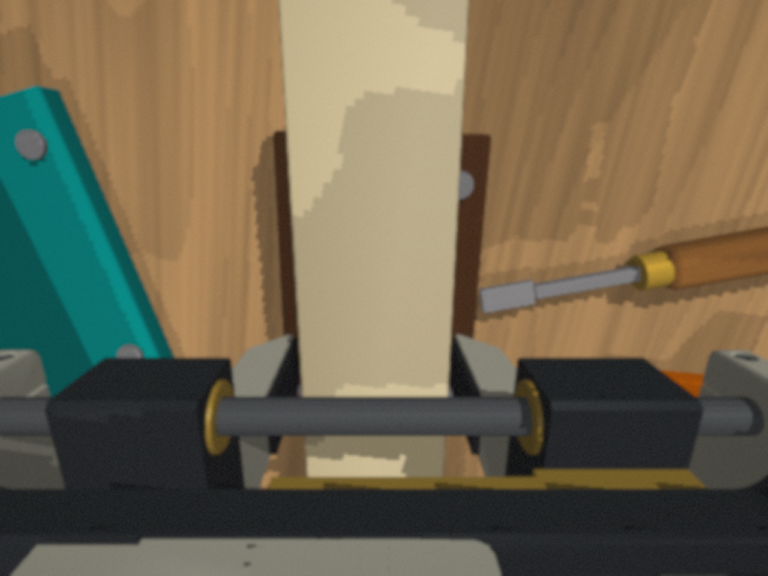

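View pics/d_side.png

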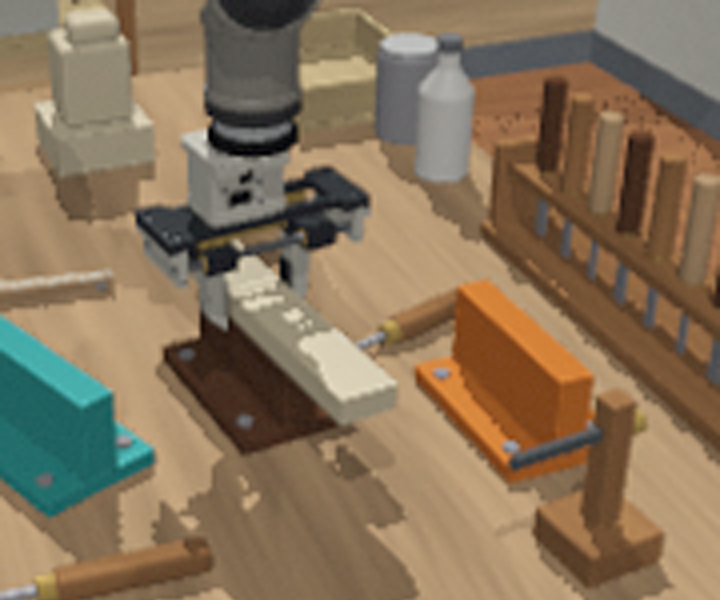

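Request:
arm_command(
  motion=[
    {"dx": 0, "dy": 0, "dz": 0, "wx": 0, "wy": 0, "wz": 0, "claw": 55},
    {"dx": 0, "dy": 0, "dz": 0, "wx": 0, "wy": 0, "wz": 0, "claw": 52},
    {"dx": 0, "dy": 0, "dz": 0, "wx": 0, "wy": 0, "wz": 0, "claw": 46},
    {"dx": 0, "dy": 0, "dz": 0, "wx": 0, "wy": 0, "wz": 0, "claw": 40},
    {"dx": 0, "dy": 0, "dz": 0, "wx": 0, "wy": 0, "wz": 0, "claw": 40},
    {"dx": 0, "dy": 0, "dz": 0, "wx": 0, "wy": 0, "wz": 0, "claw": 40},
  ],
)

```text
time: 5.78
eef_pos: [0.5488, -0.0049, 0.0838]
ee_rot: [[0.135, 0.001, 0.991], [-0.991, -0.0, 0.135], [0.0, -1.0, 0.001]]
ft_force: [0.3, 0.5, 1.8]
width: 0.541
```

```bash
python3 - <<'E'
import cv2,numpy as np
from plant import r,snapshot,nets
np.set_printoptions(precision=4,suppress=True)
s=snapshot('scene'); cv2.imwrite('pics/e_scene.png',cv2.resize(cv2.cvtColor(s['frame'],cv2.COLOR_RGB2BGR)[150:340,170:350],None,fx=3,fy=3,interpolation=cv2.INTER_CUBIC))
s=snapshot('side'); cv2.imwrite('pics/e_side.png',cv2.resize(cv2.cvtColor(s['frame'],cv2.COLOR_RGB2BGR)[165:285,225:375],None,fx=5,fy=5,interpolation=cv2.INTER_CUBIC))
st=r.get_state();print(st['time'],st['eef_pos'],st['ee_rot'],st['ft_force'],st['wrist_torque'],st['width']*91.8)
E
```

```text
5.875 [ 0.5488 -0.0049  0.0839] [[ 0.1345  0.0006  0.9909]
 [-0.9909 -0.0001  0.1345]
 [ 0.0001 -1.      0.0006]] [1.2449 0.0821 2.394 ] [-0.1009 -0.0946 -0.0059] 49.66049022968909
```

View pics/e_scene.png

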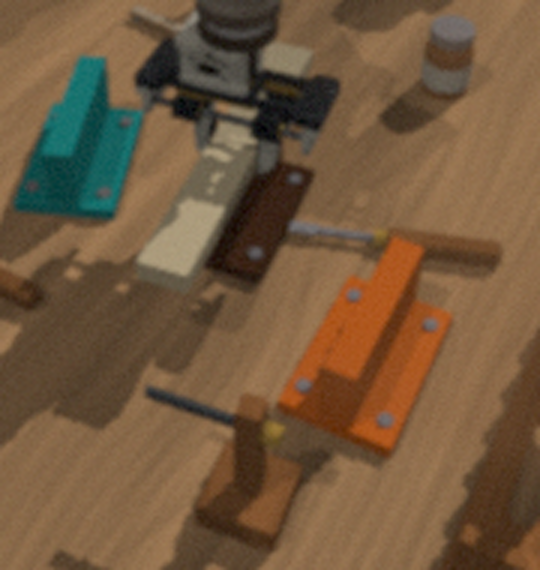

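View pics/e_side.png

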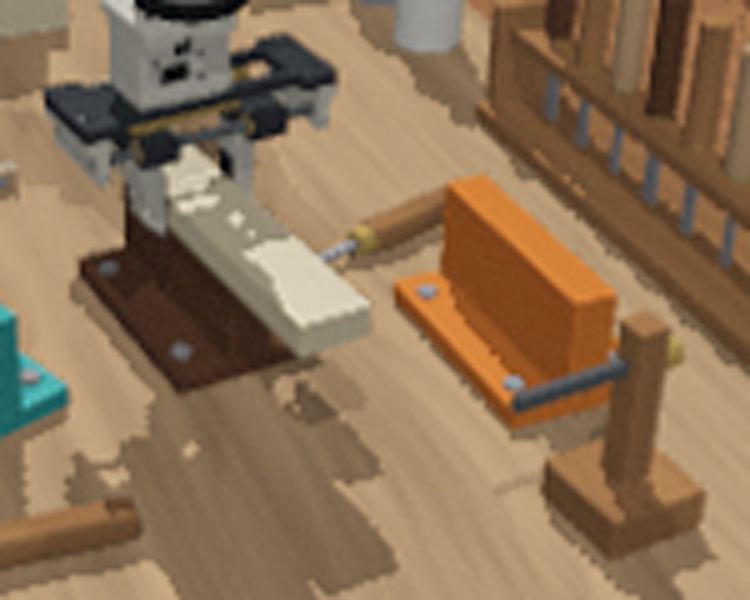

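Request:
arm_command(
  motion=[
    {"dx": 0.8, "dy": -5, "dz": 0, "wx": 0, "wy": 0, "wz": 0, "claw": 40},
    {"dx": 2.5, "dy": -15, "dz": 0, "wx": 0, "wy": 0, "wz": 0, "claw": 40},
    {"dx": 4.2, "dy": -25, "dz": 0, "wx": 0, "wy": 0, "wz": -0.002, "claw": 40},
    {"dx": 5.8, "dy": -35, "dz": 0, "wx": 0, "wy": 0, "wz": -0.003, "claw": 40},
    {"dx": 7.5, "dy": -45, "dz": 0, "wx": 0, "wy": 0, "wz": -0.004, "claw": 40},
    {"dx": 9.2, "dy": -55, "dz": 0, "wx": 0, "wy": 0, "wz": -0.005, "claw": 40},
    {"dx": 10.8, "dy": -65, "dz": 0, "wx": 0, "wy": 0, "wz": -0.006, "claw": 40},
    {"dx": 12.2, "dy": -74, "dz": 0, "wx": 0, "wy": 0, "wz": -0.006, "claw": 40},
    {"dx": 13, "dy": -79, "dz": 0, "wx": 0, "wy": 0, "wz": -0.006, "claw": 40},
    {"dx": 13, "dy": -79, "dz": 0, "wx": 0, "wy": 0, "wz": -0.006, "claw": 40},
  ],
)

```text
time: 7.12
eef_pos: [0.5618, -0.0851, 0.0838]
ee_rot: [[0.128, 0.0, 0.992], [-0.992, -0.001, 0.128], [0.001, -1.0, 0.0]]
ft_force: [-1.0, 0.2, 4.4]
width: 0.54
```

```bash
cat > shot.py <<'E'
import cv2,numpy as np,sys
from plant import r,snapshot,nets
np.set_printoptions(precision=4,suppress=True)
t=sys.argv[1]
s=snapshot('scene'); cv2.imwrite(f'pics/{t}_scene.png',cv2.resize(cv2.cvtColor(s['frame'],cv2.COLOR_RGB2BGR)[150:340,170:350],None,fx=3,fy=3,interpolation=cv2.INTER_CUBIC))
s=snapshot('side'); cv2.imwrite(f'pics/{t}_side.png',cv2.resize(cv2.cvtColor(s['frame'],cv2.COLOR_RGB2BGR)[165:285,225:375],None,fx=5,fy=5,interpolation=cv2.INTER_CUBIC))
s=snapshot('wrist'); cv2.imwrite(f'pics/{t}_wrist.png',cv2.resize(cv2.cvtColor(s['frame'],cv2.COLOR_RGB2BGR),(768,576),interpolation=cv2.INTER_CUBIC))
np.savez('cam_wrist.npz',K=s['K'],E=s['extrinsics'])
st=r.get_state();print(st['time'],st['eef_pos'],st['ee_rot'],st['ft_force'],st['wrist_torque'],st['width']*91.8)
E
python3 shot.py f
```

```text
7.275 [ 0.5617 -0.0851  0.0838] [[ 0.1283  0.0004  0.9917]
 [-0.9917 -0.0014  0.1284]
 [ 0.0015 -1.      0.0002]] [ 1.0128 -1.993   4.5788] [-0.4134  0.1486 -0.0832] 49.462096515181535
```

View pics/f_scene.png

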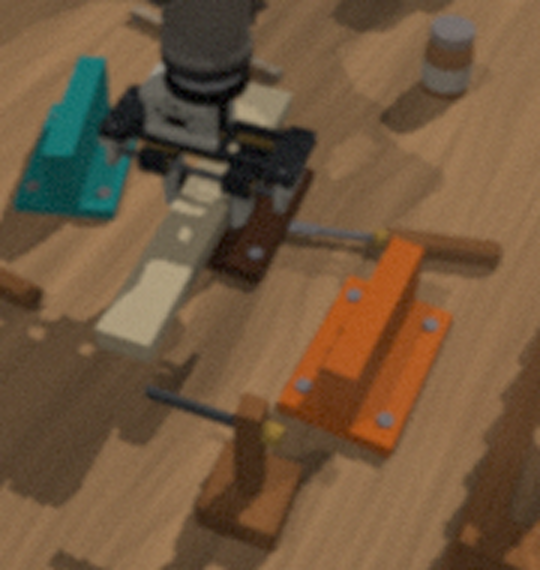

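View pics/f_side.png

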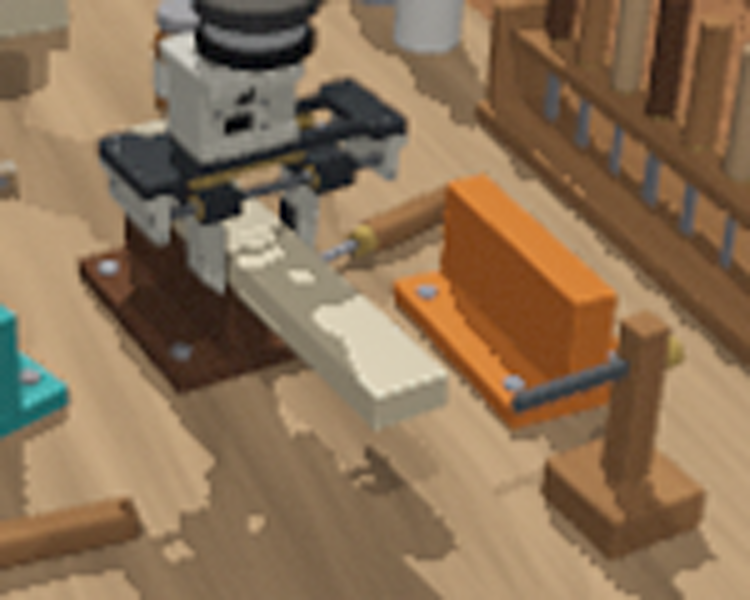

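View pics/f_wrist.png

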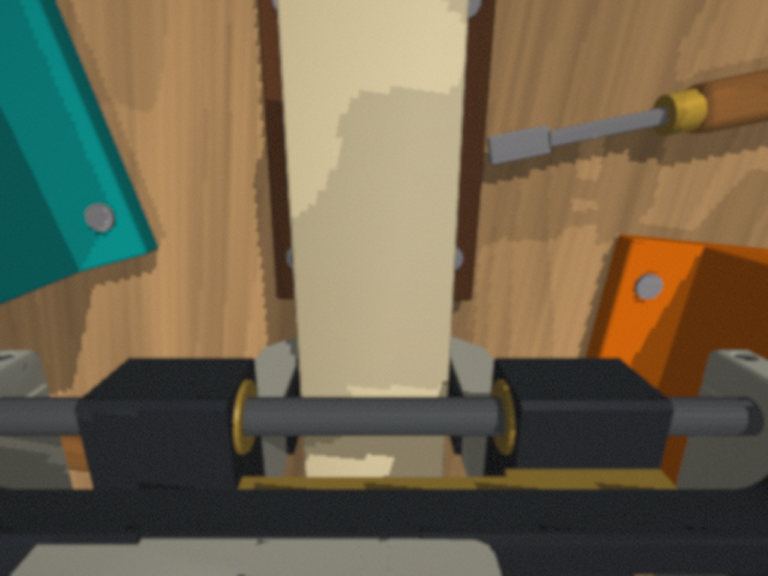

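```bash
cat > f3.py <<'E'
from fit import *
def tri(o,x0=(.6,-.3,.11)):
    s=least_squares(lambda p:np.concatenate([proj(n,p)[0]-uv for n,uv in o]),x0);return s.x,np.abs(s.fun).max()
def report(sl,sr,dl,dr,tcp,yaw=.131):
    tip,_=tri([S(150,391),D(516,403)])
    for nm,A,B in(('before',(S(142,262),S(188,276)),(D(303,327),D(372,303))),('now',(S(*sl),S(*sr)),(D(*dl),D(*dr)))):
        L,e1=tri([A[0],B[0]]);R,e2=tri([A[1],B[1]])
        M=(L+R)/2;print(nm,'L',L,'R',R,'mid',M,'w',np.linalg.norm(L-R),'yaw',np.arctan2(*(R-L)[1::-1]),e1,e2)
        d=tip-M;print('  tip minus end in beam axes',np.cos(yaw)*d[0]+np.sin(yaw)*d[1],-np.sin(yaw)*d[0]+np.cos(yaw)*d[1])
E
python3 - <<'E'
from f3 import *
report((97,332),(150,345),(375,402),(446,375),None)
E
```

```text
before L [ 0.5539 -0.1876  0.1099] R [ 0.6008 -0.1853  0.1149] mid [ 0.5773 -0.1865  0.1124] w 0.04725192987546056 yaw 0.048497187437347135 0.03942964728835818 0.09971582950831248
  tip minus end in beam axes 0.042462773052499604 -0.12237601454184248
now L [ 0.5629 -0.2715  0.1094] R [ 0.6109 -0.2638  0.112 ] mid [ 0.5869 -0.2676  0.1107] w 0.0487400251150514 yaw 0.1581475341812704 0.32586435444716244 0.015261530140094237
  tip minus end in beam axes 0.04357268525949324 -0.04064302590412889
```

Request:
arm_command(
  motion=[
    {"dx": 0.6, "dy": -4, "dz": 0, "wx": 0, "wy": 0, "wz": 0, "claw": 40},
    {"dx": 1.5, "dy": -11, "dz": 0, "wx": 0, "wy": 0, "wz": 0, "claw": 40},
    {"dx": 2.5, "dy": -19, "dz": 0, "wx": 0, "wy": 0, "wz": 0, "claw": 40},
    {"dx": 3.5, "dy": -27, "dz": 0, "wx": 0, "wy": 0, "wz": 0, "claw": 40},
    {"dx": 4.3, "dy": -33, "dz": 0, "wx": 0, "wy": 0, "wz": 0, "claw": 40},
    {"dx": 4.6, "dy": -35.5, "dz": 0, "wx": 0, "wy": 0, "wz": 0, "claw": 40},
    {"dx": 4.6, "dy": -35.5, "dz": 0, "wx": 0, "wy": 0, "wz": 0, "claw": 40},
    {"dx": 4.6, "dy": -35.5, "dz": 0, "wx": 0, "wy": 0, "wz": 0, "claw": 40},
  ],
)

```text
time: 8.28
eef_pos: [0.5662, -0.1199, 0.0837]
ee_rot: [[0.129, 0.0, 0.992], [-0.992, -0.001, 0.129], [0.001, -1.0, -0.0]]
ft_force: [-1.0, -0.6, 2.3]
width: 0.541
```

```bash
python3 shot.py g; python3 - <<'E'
import cv2
a=cv2.imread('pics/g_scene.png')[230:480,30:330]; b=cv2.imread('pics/g_side.png')[300:560,380:720]
cv2.imwrite('pics/g1.png',cv2.resize(a,None,fx=2,fy=2)); cv2.imwrite('pics/g2.png',cv2.resize(b,None,fx=2,fy=2))
E
```

```text
8.425 [ 0.5662 -0.1198  0.0837] [[ 0.1288  0.0001  0.9917]
 [-0.9917 -0.0008  0.1288]
 [ 0.0008 -1.     -0.    ]] [-0.7988 -2.5465  2.6475] [-0.0558  0.1822  0.0065] 49.805178381640964
```

View pics/g1.png

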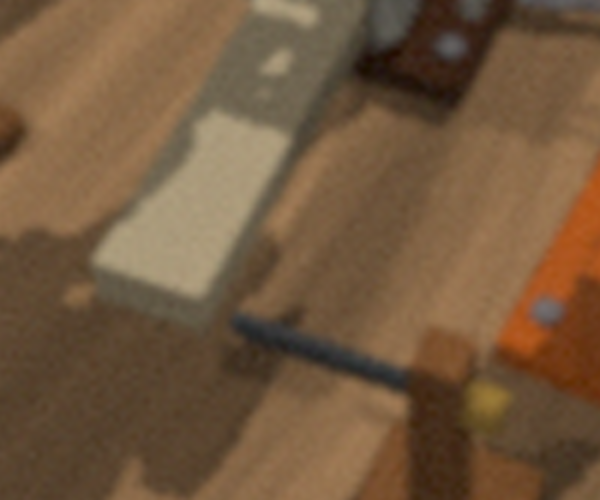

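View pics/g2.png

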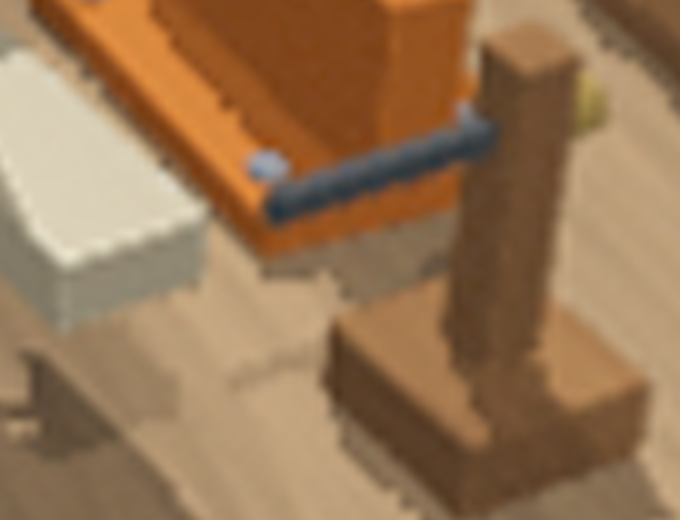

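View pics/g_side.png

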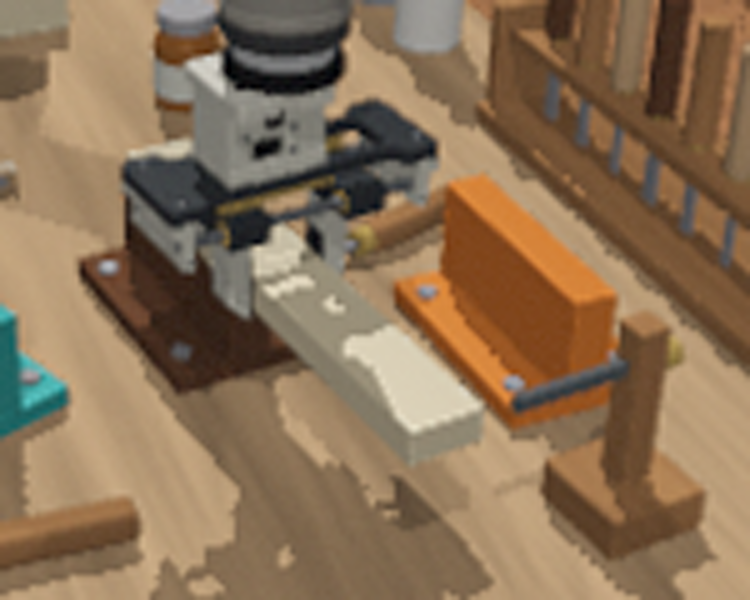

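View pics/g_wrist.png

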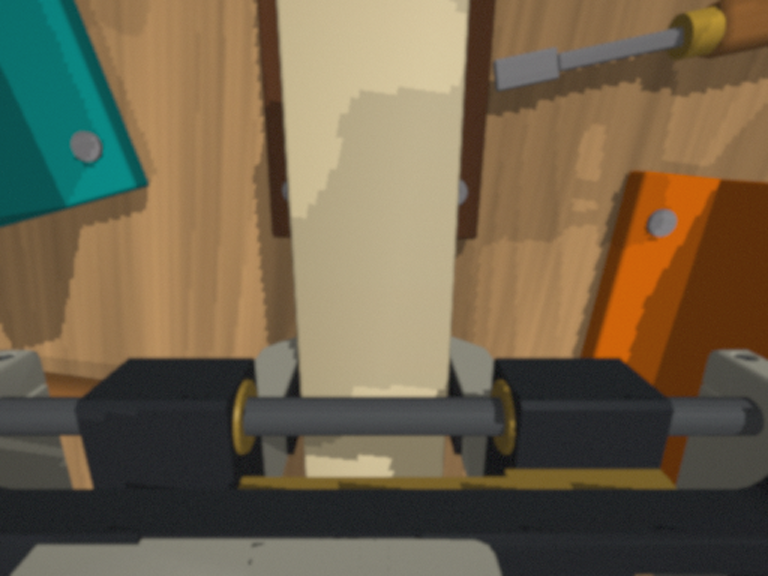

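```bash
cat > prof.py <<'E'
from fit import *
import cv2
from plant import snapshot
np.set_printoptions(precision=1,suppress=True)
yaw=.130;c,s=np.cos(yaw),np.sin(yaw)
tip=np.array([.6354,-.3022])
W=lambda lx,ly:tip+[c*lx-s*ly,s*lx+c*ly]   # beam axes about nominal tip
ly=np.arange(-25,25.01,.25)*1e-3
for n in ['scene','side']:
    g=np.mean([snapshot(n)['frame'].astype(np.float32).mean(2) for _ in range(3)],0)
    def P(lx,z):
        uv=proj(n,np.array([[*W(lx,y),z] for y in ly])).astype(np.float32)
        return cv2.GaussianBlur(cv2.remap(g,uv[:,0][None],uv[:,1][None],cv2.INTER_CUBIC),(9,1),0)[0]
    e=[]
    for lx in np.arange(-60,-27,4)*1e-3:
        p=P(lx,.114);k=np.abs(ly)<.018;d=np.gradient(p)*k;i=d.argmax();w=np.clip(d,0,None)*(abs(np.arange(len(d))-i)<12)
        e.append((ly*w).sum()/w.sum()*1e3)
    q=[]
    for lx in np.arange(8,65,6)*1e-3:
        p=P(lx,.112);k=np.abs(ly)<.02;i=np.where(k,p,999).argmin()
        w=np.clip(p[k].min()+.5*(np.median(p)-p[k].min())-p,0,None)*(abs(np.arange(len(p))-i)<30)
        q.append((ly*w).sum()/w.sum()*1e3)
    print(n,'plank end',np.array(e),'pointer',np.array(q),'gap',np.median(e)-np.median(q))
E
python3 prof.py
```

```text
scene plank end [3.  2.2 2.8 2.2 2.7 2.3 2.8 2.4 2.8] pointer [-4.8 -4.7 -4.3 -3.2 -3.  -2.9 -2.9 -2.6 -2.7 -2.5] gap 5.68138558691633
side plank end [4.2 2.5 3.7 3.8 3.1 4.7 2.7 3.5 3.7] pointer [-3.1 -2.7 -3.2 -2.5 -2.9 -2.9 -3.3 -2.9 -3.1 -2.8] gap 6.591460700810633
```

Request:
arm_command(
  motion=[
    {"dx": 0.3, "dy": -2, "dz": 0, "wx": 0, "wy": 0, "wz": 0, "claw": 40},
    {"dx": 0.5, "dy": -4, "dz": 0, "wx": 0, "wy": 0, "wz": 0, "claw": 40},
    {"dx": 0.5, "dy": -4, "dz": 0, "wx": 0, "wy": 0, "wz": 0, "claw": 40},
    {"dx": 0.5, "dy": -4, "dz": 0, "wx": 0, "wy": 0, "wz": 0, "claw": 40},
  ],
)

```text
time: 9.22
eef_pos: [0.5667, -0.1232, 0.0836]
ee_rot: [[0.129, -0.0, 0.992], [-0.992, 0.0, 0.129], [-0.0, -1.0, -0.0]]
ft_force: [0.0, 1.8, 0.9]
width: 0.543
```

```bash
python3 prof.py; cat > ov.py <<'E'
import sys
from fit import *
import cv2
from plant import snapshot,r
yaw=.130;c,s=np.cos(yaw),np.sin(yaw);tip=np.array([.6354,-.3022])
t,pe,pp=sys.argv[1],float(sys.argv[2]),float(sys.argv[3])
out=[]
for n,(x0,y0) in (('scene',(180,220)),('side',(290,205))):
    im=cv2.cvtColor(snapshot(n)['frame'],cv2.COLOR_RGB2BGR)[y0:y0+60,x0:x0+80]
    F=9;im=cv2.resize(im,None,fx=F,fy=F,interpolation=cv2.INTER_CUBIC)
    def L(a,b,col):
        p=[]
        for lx,ly,z in(a,b):
            w=tip+[c*lx-s*ly,s*lx+c*ly];u=proj(n,[*w,z])[0];p.append(tuple(int(v) for v in ((u-[x0,y0]+.5)*F-.5)))
        cv2.line(im,*p,col,1,cv2.LINE_AA)
    L((-.068,pe,.114),(-.018,pe,.114),(0,0,255));L((-.068,pe,.09),(-.018,pe,.09),(255,0,255))
    L((-.018,pe,.114),(-.018,pe,.09),(255,0,255))
    L((0,pp,.112),(.08,pp,.112),(0,255,0))
    L((-.068,pp,.112),(0,pp,.112),(255,255,0))
    cv2.imwrite(f'pics/{t}_{n}.png',im)
st=r.get_state();print(st['time'],st['eef_pos'],st['ft_force'],st['wrist_torque'])
E
python3 ov.py h 0 -.0029
```

```text
scene plank end [-0.7 -0.9 -0.7 -1.3 -0.9 -1.3 -0.9 -1.4 -1. ] pointer [-4.6 -4.4 -4.4 -3.2 -2.9 -3.2 -2.9 -2.7 -2.4 -2.4] gap 2.153099662632166
side plank end [-0.1 -1.1 -0.1 -1.2  0.1 -0.4 -0.7  0.5 -1.2] pointer [-3.1 -2.6 -3.  -2.5 -2.8 -2.7 -3.4 -3.1 -3.  -3. ] gap 2.5904201605376054
9.625 [ 0.5667 -0.1234  0.0837] [0.4936 1.7153 0.6436] [ 0.4883  0.0405 -0.0211]
```

View pics/h_scene.png

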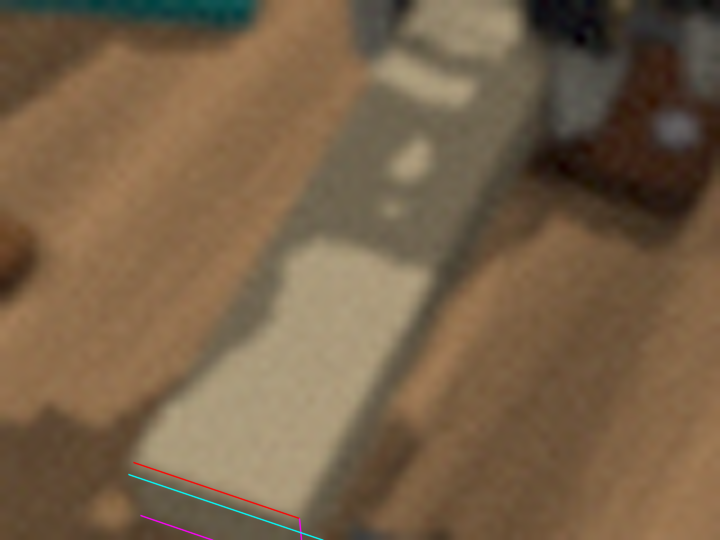

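View pics/h_side.png

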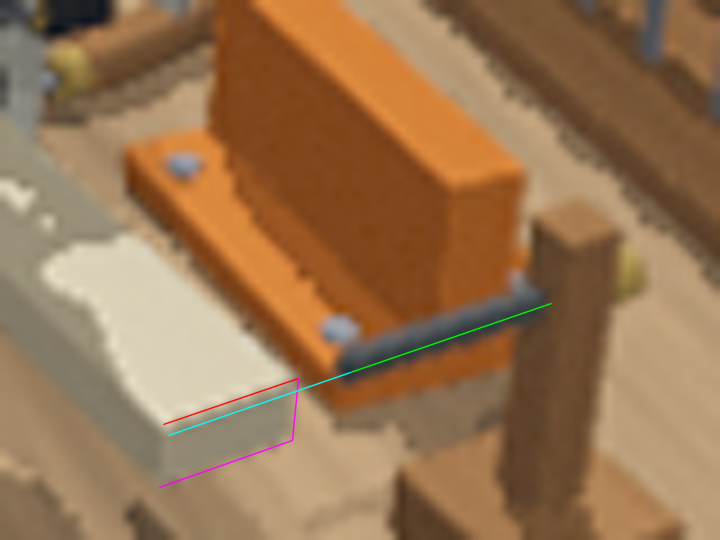

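```bash
cat > ov2.py <<'E'
import sys
from fit import *
import cv2
from plant import snapshot,r
yaw=.130;c,s=np.cos(yaw),np.sin(yaw);tip=np.array([.6354,-.3022])
t,pp,pe=sys.argv[1],float(sys.argv[2]),float(sys.argv[3])
F=12
def panel(n,x0,y0,W,H,draw):
    im=np.mean([snapshot(n)['frame'].astype(float) for _ in range(2)],0).astype(np.uint8)
    im=cv2.resize(cv2.cvtColor(im,cv2.COLOR_RGB2BGR)[y0:y0+H,x0:x0+W],None,fx=F,fy=F,interpolation=cv2.INTER_CUBIC)
    im=cv2.convertScaleAbs(im,alpha=1.5)
    raw=im.copy()
    def L(a,b,col):
        p=[]
        for lx,ly,z in(a,b):
            w=tip+[c*lx-s*ly,s*lx+c*ly];u=proj(n,[*w,z])[0];p.append(tuple(int(v) for v in ((u-[x0,y0]+.5)*F-.5)))
        cv2.line(im,*p,col,1,cv2.LINE_AA)
    for d,z in((.003,.117),(-.003,.117),(-.003,.107)): L((0,pp+d,z),(.079,pp+d,z),(0,255,0))
    L((-.068,pe,.114),(-.018,pe,.114),(0,0,255));L((-.068,pe,.09),(-.018,pe,.09),(255,0,255))
    return np.vstack([raw,im])
cv2.imwrite(f'pics/{t}_scene.png',panel('scene',192,266,66,25,0))
cv2.imwrite(f'pics/{t}_side.png',panel('side',303,229,60,25,0))
E
python3 ov2.py i -0.0005 -0.0007
```

```text
(no output)
```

View pics/i_scene.png

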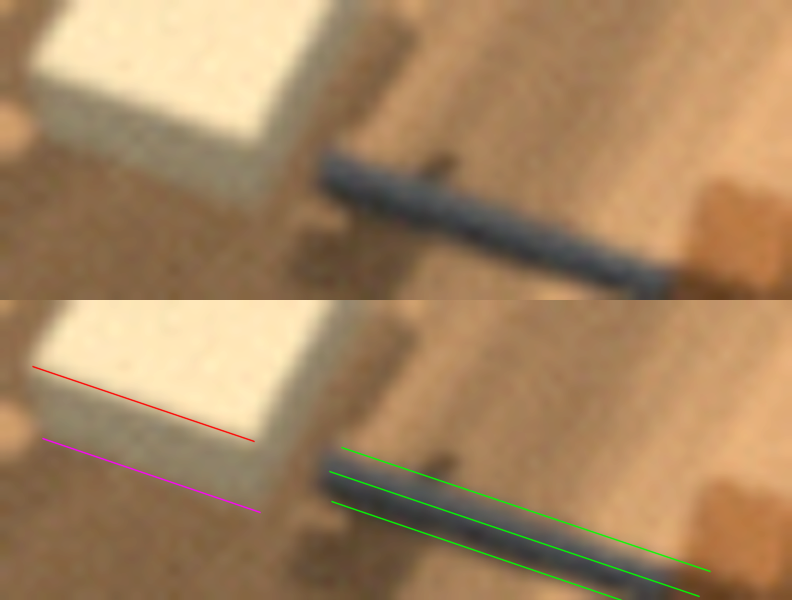

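View pics/i_side.png

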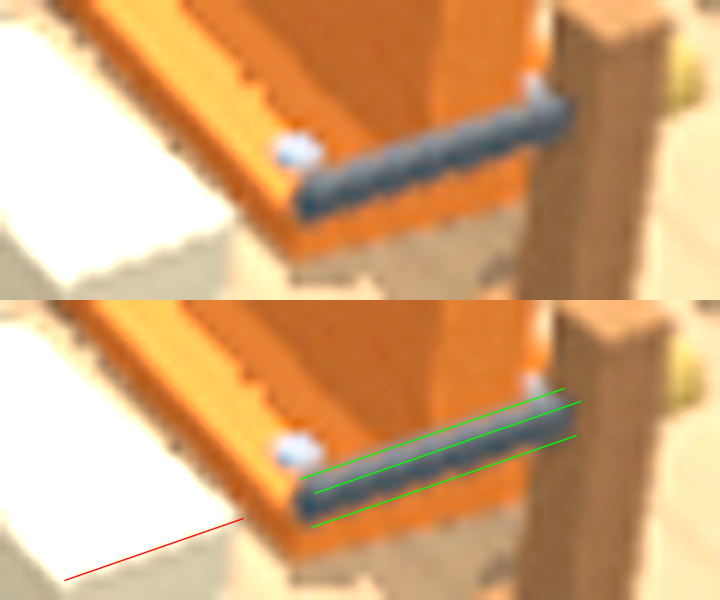

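```bash
cat > ov3.py <<'E'
from fit import *
import cv2
from plant import snapshot,r
yaw=.130;c,s=np.cos(yaw),np.sin(yaw);tip=np.array([.6354,-.3022])
for n,(x0,y0,w,h,F) in {'scene':(185,165,105,125,4.8),'side':(235,185,110,75,7)}.items():
    im=cv2.resize(cv2.cvtColor(snapshot(n)['frame'],cv2.COLOR_RGB2BGR)[y0:y0+h,x0:x0+w],None,fx=F,fy=F,interpolation=cv2.INTER_CUBIC)
    def L(a,b,col):
        p=[]
        for lx,ly,z in(a,b):
            q=tip+[c*lx-s*ly,s*lx+c*ly];u=proj(n,[*q,z])[0];p.append(tuple(int(v) for v in ((u-[x0,y0]+.5)*F-.5)))
        cv2.line(im,*p,col,1,cv2.LINE_AA)
    e=-.0008;l,rr=-.0685,-.0185
    for z in(.114,.09):
        col=(0,0,255) if z>.1 else (255,0,255)
        L((l,e,z),(rr,e,z),col);L((l,e,z),(l,e+.36,z),col);L((rr,e,z),(rr,e+.36,z),col);L((l,e+.36,z),(rr,e+.36,z),col)
    cv2.imwrite(f'pics/j_{n}.png',im)
st=r.get_state();print(st['time'],st['eef_pos'],st['ft_force'],st['wrist_torque'],st['width']*91.8)
E
python3 ov3.py
```

```text
9.925 [ 0.5667 -0.1234  0.0837] [-0.7601  3.0332  0.8541] [ 0.4834  0.1015 -0.063 ] 50.15213656725776
```

View pics/j_scene.png

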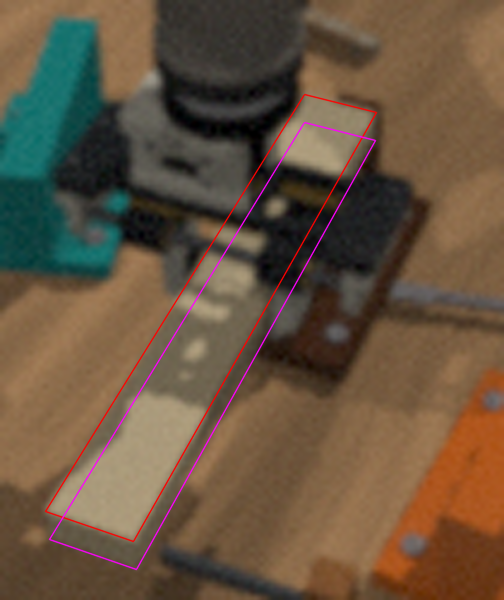

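View pics/j_side.png

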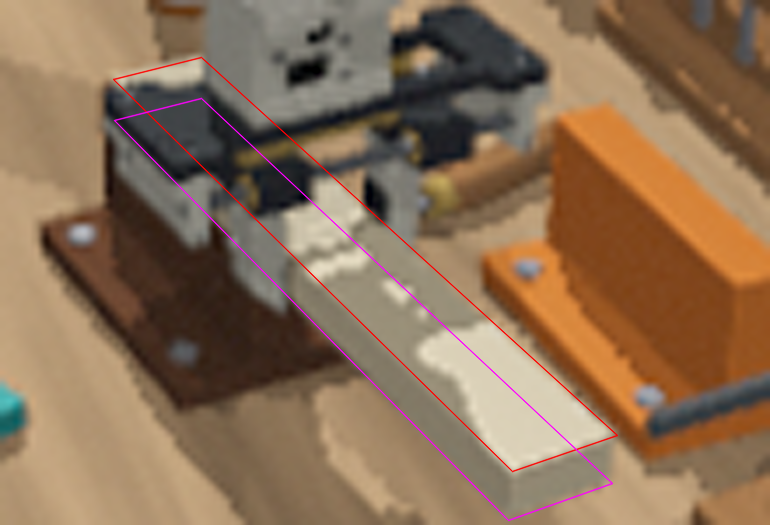

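The level wireframe, drawn with its end in line with the pointer, matches the plank at both ends in both views. The grip has been steady, so I'm handing in.

```bash
python3 - <<'E'
from plant import r
print(r.job_done()); s=r.get_state(); print(s['time'],s['eef_pos'],s['ft_force'],s['width']*91.8)
E
```

```text
the job is handed in; nothing more can be done
None
the job is handed in; nothing more can be done
```

I gripped the plank across its middle and slid it about 120 mm along the dark beam, towards the gauge on the -y side. I handed it in at about 10 s, with the plank still gripped.

- **End position:** overlays in both fixed cameras put the plank's end within about 1 mm of the pointer's line. An automatic brightness check disagreed, saying 2–2.6 mm were still to go. I judged that check biased by the pointer's darker lower face and trusted the overlays.
- **Level and in line:** a wireframe of a level plank matched the real one at both ends. Before the last 40 mm, the wrist camera showed the plank centred over the beam's foot. I estimated the beam's direction to only about 0.5°, so the alignment is no more certain than that.
- **Grip and forces:** tool height stayed near 84 mm throughout the slide, the jaws read about 50 mm, and every wrist force reading was below 5 N.
- **Other things:** I saw nothing else moved in the pictures, but I did not measure that. The mallet, blank, stone and rule were outside most of the later crops.

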